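# Crank the gear under the gauge

## Task

Two crank-driven slides stand on the inspection bench. Take the crank of the slide that carries the toothed gear by its loose grip sleeve and, without letting go on the way, crank it clockwise until the gear is centred under that slide's own dial gauge; then let go and back away. Leave the crank of the other slide, the one with the smooth round bush, alone.

Things in the scene. Friction and masses are not known exactly. Their poses are not given: they have to be found in the camera images.
- gear_stage: Slide with the gear, fixed: steel base 350 x 100 mm, grey gearbox 90 x 90 mm, 78 mm high, at the robot's end. Origin at bench level under the upright crank axis (gearbox centre). x: along the rail, away from the crank; y: to the gauge post's side. The dial gauge's stem hangs over the rail at x = 183 mm, y = 0, its tip 82 mm up; the gauge and post reach 155 mm up.
- gear_crank (a joint): Angle of its crank, rad, growing clockwise seen from above: starts at 0 to 1.5; stops at -0.1 and 7.4. The steel arm (top 102 mm up) holds the sleeve 50 mm from the axis. Each rad moves the gear 16 mm along the rail's +x (100 mm a turn; turning back reverses it); at 5.5 the gear is under the gauge. It takes 3 to 5 N at the sleeve and stays where it is left.
- gear_sleeve: Loose black grip sleeve on that crank: upright cylinder, 24 mm diameter, 64 mm long, spinning freely on its pin. Origin at its middle, 136 mm above the bench (sleeve 104 to 168 mm, steel cap above to 173 mm); z up, its yaw means nothing. Held by a gripper that does not turn, it lets the crank turn as it is carried round the circle.
- gear_part (a point): Centre of the toothed steel gear (63 mm over its 18 teeth, 20 mm thick, lying flat, with a 24 mm boss on top) clamped on the aluminium carriage; 53 mm above the bench on the rail's centreline, axes parallel to the slide's. It rides along the rail as the crank turns.
- plain_sleeve: The same kind of sleeve (24 mm diameter, 64 mm long, origin at its middle, 136 mm up) on the crank of the other slide, which is alike but carries a smooth round bush, 38 mm diameter, in place of the gear. Not to be moved.

How it is judged:
By the outcome, as a careful person would: the job done as asked, in the order asked, and still so for the second after the job is handed in, with the robot touching nothing.
It also fails if it takes over 48 s, if anything falls off the work surface, if the arm or the gripper's body presses on something with over 40 N, if the wrist force passes 120 N, or if a joint passes its speed limit or range.

## Robot

A 7-joint arm with a two-finger parallel gripper is mounted at the origin on the work surface. World frame = base frame: x ahead of the robot, y to its left, z up, the work surface at z = 0. Lengths are in mm, angles in rad, forces in N, time in s.
With the tool pointing down it reaches from about 350 to 900 mm from the base axis. Payload 8.1 kg.
Tool frame: the origin (TCP) lies midway between the tips of the shut fingers; the grasp point (between the pads) lies 19 mm behind it; z points along the fingers, y is the line along which they close (so a half turn about z gives the same grasp; the last joint's range is limited). The gripper opens to 85 mm and grips with 20 to 120 N. Pads are 22 mm wide; open, the fingers measure 114 mm over their backs; the gripper's body (76 mm by 85 mm) begins 54 mm behind the grasp point. The pads swing forward as they close: fully open they stand 13 mm farther back than shut.
Start: joints at [-1.362, 0.434, 0.025, 1.573, -0.012, 1.134, -0.075], TCP at [191.76, 594.869, 231.323] pointing down, gripper open.
Joint ranges: [-2.62, 2.62], [-0.44, 2.09], [-1.27, 1.32], [0.08, 2.57], [-1.32, 4.46], [0.12, 2], [-2.74, 2.74]. Speed limits (rad/s): [2.22, 2.22, 3.01, 3.01, 3.14, 3.14, 3.14].

## Interface

Orientations are given as a rotation vector (axis times angle).
In Python, from rig import robot, capture gives the robot as it stands. The module is installed in compiled form; this text tells all that it offers.
- The arm moves only by the shell command python3 -m creep 'ROWS'. ROWS is text: rows parted by semicolons, each of 7 numbers parted by spaces: the closure in counts, from 0 (fully open) to 255 (shut), then the shift along the tool's x, y, z in cm, then the turn, a rotation vector about the tool's x, y, z in rad. A call has 1 to 12 rows; each row is the pose to reach, as a shift and turn from the pose commanded when the call began, along the tool's axes at that moment; what a row does not reach only later rows make up. A row lasts 1/10 s, in which the tool goes at most 50 mm and 8.59 degrees, less where a joint would pass 70% of its speed; a pose out of reach is approached as far as the arm can. A call with a gripper value outside its range is refused whole. The fingers move at their own pace and stop on an object; the grip force is fixed at half the most. Time passes only in rows, so rows that repeat a pose let the fingers close. It gives the time, the measured TCP pose, the force, the opening and the grip force at its end, in the units of the state.
- robot.get_obs(): the state, without advancing time (a new reading comes with each control period).
- capture(name): name is "scene" or "top" or "wrist"; returns a dict with "image" (420x560x3 uint8, blue, green, red), "z_map" (420x560 float32, mm along the optical axis (not along the pixel's ray), 0 where there is no reading), "K" (3x3 intrinsics, pixels), "world_from_camera" (4x4, takes a point from camera to world coordinates). Camera axes: x right, y up, looking along -z (the intrinsics and any distortion apply to the point x, -y, -z); pixel columns grow to the right and rows downward; lengths in mm; the calibration is good to about 2 mm. A picture is of the moment at which its call begins.
- robot.hand_in(): hands the job in; it is judged then, once.
The state is a dict: "clock": time; "qpos": joint angles; "dq": joint speeds; "joint_torque": joint torques, N m; "eef_pos": TCP position; "eef_rot": TCP orientation; "force": force on the tool from outside, world axes, zero at the start; "ft_torque": the same for the moment, N m; "finger_gap": finger opening in mm; "grasp_force": force on a finger pad.
Only numpy, scipy, OpenCV 4.12 (cv2) and the standard library are available. Lean on these libraries where they do the work, as an engineer would, in place of code of your own. Each camera call takes 0.05 s, during which the arm holds its last target. There are 200 camera calls.

## Working session

There is one attempt and no reset: what is moved stays moved. The work goes in short steps, Python scripts to look and compute and a shell command to move; the robot and the scene stay as the last step left them, time stands still between calls to the robot, and variables do not carry over. Pictures are saved under pics/ and viewed, at most 10 in all, crops included, and the job is handed in when it is done.

```bash
mkdir -p pics
cat > h.py <<'E'
import numpy as np, cv2
from rig import robot, capture
def cloud(c):
    z=c["z_map"];K=c["K"];h,w=z.shape
    u,v=np.meshgrid(np.arange(w),np.arange(h))
    p=np.stack([(u-K[0,2])/K[0,0]*z,-(v-K[1,2])/K[1,1]*z,-z],-1)
    T=c["world_from_camera"]
    P=p@T[:3,:3].T+T[:3,3]; P[z==0]=np.nan
    return P
E
python3 - <<'E'
from h import *
for n in ("scene","top"):
    c=capture(n);cv2.imwrite(f"pics/{n}0.png",c["image"]);P=cloud(c)
    np.save(n+".npy",P)
    m=(P[...,2]>166)&(P[...,2]<180)
    k,l,s,ce=cv2.connectedComponentsWithStats(m.astype(np.uint8))
    for i in range(1,k):
        if s[i,4]>8: print(n,ce[i].round(),s[i,4],np.nanmean(P[l==i],0).round(1),np.ptp(P[l==i],0).round(1))
o=robot.get_obs();print(o["clock"],o["eef_pos"],o["eef_rot"],o["finger_gap"])
E
```

```text
scene [13. 18.] 888 [ 745.2 -870.4  176.8] [140.9 218.9  13.8]
scene [461.  87.] 403 [ 55.9  15.8 173.1] [ 96.8 144.7  14. ]
scene [507.  82.] 10 [-40.1  67.8 175. ] [25.7  6.2 10.4]
scene [247.  99.] 68 [ 449.9 -239.4  170.4] [20.4 20.1  9.2]
scene [354. 279.] 167 [565.7 204.4 170.7] [22.7 22.5  9.2]
top [176. 205.] 104 [564.2 201.7 170.5] [21.3 21.8 10.6]
top [405. 272.] 109 [ 448.6 -241.3  170.6] [21.3 21.8  9.3]
0.1 [191.62685416 594.42506547 230.61797243] [-4.87947087e-01 -3.10333024e+00  2.19894955e-03] 85.81229103866795
```

View pics/top0.png

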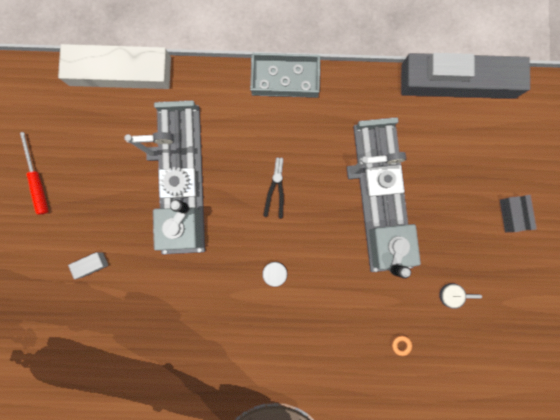

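View pics/scene0.png

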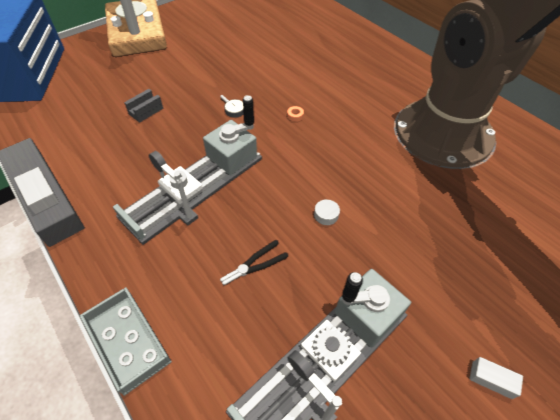

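Top view: the gear slide is the left one (gear at about (175,181), sleeve (178,205), hub (173,228), gauge post on the left). The bush slide is on the right (bush at (387,179)). The sleeve cap's z and size fit the data. Next I'll fit the axis, rail direction and gear.

Run:
```python
from h import *
for n in ("top","scene"):
    P=np.load(n+".npy").reshape(-1,3)
    P=P[np.isfinite(P).all(1)]
    P=P[(P[:,0]>380)&(P[:,0]<900)&(P[:,1]>120)&(P[:,1]<300)]
    def band(a,b,Q=P): return Q[(Q[:,2]>a)&(Q[:,2]<b)]
    def rect(Q):
        r=cv2.minAreaRect(Q[:,:2].astype(np.float32)); return np.round(r[0],1),np.round(r[1],1),round(r[2],2)
    box=band(73,83); box=box[box[:,0]<570]
    print(n,"box",len(box),rect(box))
    low=band(6,90); print("base",rect(low))
    arm=band(97,106); print("arm",len(arm),rect(arm[np.hypot(*(arm[:,:2]-[515,208]).T)<80]))
    g=band(58,67);g=g[(g[:,0]>560)&(g[:,0]<700)];print("gear",len(g),rect(g))
    b=band(68,80);b=b[(b[:,0]>580)&(b[:,0]<650)];print("boss",len(b),b.mean(0) if len(b) else 0)
    h=np.histogram(P[:,2],bins=np.arange(0,180,4));print(dict(zip(h[1][:-1].astype(int),h[0])))
c=capture("top");im=cv2.resize(c["image"][90:260,110:220],None,fx=3.4,fy=3.4,interpolation=2);cv2.imwrite("pics/crop1.png",im)
P=cloud(c)
for u,v in ((173,228),(174,181),(174,105),(178,249),(170,165)): print(u,v,P[v,u].round(1))
```

```text
top box 1203 (array([522.1, 229.3]), array([89.7, 90.2]), 4.45)
base (array([658.7, 242.9]), array([487.4, 109.6]), 3.95)
arm 269 (array([537.3, 213.5]), array([31.1, 74.2]), 44.77)
gear 500 (array([615.6, 218.3]), array([107.6,  61.4]), 59.5)
boss 22 [625.07853659 236.38496421  68.63590517]
{np.int64(0): np.int64(3796), np.int64(4): np.int64(138), np.int64(8): np.int64(1209), np.int64(12): np.int64(885), np.int64(16): np.int64(113), np.int64(20): np.int64(294), np.int64(24): np.int64(742), np.int64(28): np.int64(115), np.int64(32): np.int64(76), np.int64(36): np.int64(103), np.int64(40): np.int64(413), np.int64(44): np.int64(347), np.int64(48): np.int64(47), np.int64(52): np.int64(41), np.int64(56): np.int64(67), np.int64(60): np.int64(360), np.int64(64): np.int64(149), np.int64(68): np.int64(45), np.int64(72): np.int64(201), np.int64(76): np.int64(959), np.int64(80): np.int64(55), np.int64(84): np.int64(75), np.int64(88): np.int64(42), np.int64(92): np.int64(16), np.int64(96): np.int64(82), np.int64(100): np.int64(184), np.int64(104): np.int64(13), np.int64(108): np.int64(3), np.in
[... 1463 characters left out ...]
64(98), np.int64(100): np.int64(321), np.int64(104): np.int64(23), np.int64(108): np.int64(9), np.int64(112): np.int64(25), np.int64(116): np.int64(28), np.int64(120): np.int64(31), np.int64(124): np.int64(38), np.int64(128): np.int64(47), np.int64(132): np.int64(52), np.int64(136): np.int64(211), np.int64(140): np.int64(97), np.int64(144): np.int64(81), np.int64(148): np.int64(89), np.int64(152): np.int64(185), np.int64(156): np.int64(27), np.int64(160): np.int64(28), np.int64(164): np.int64(62), np.int64(168): np.int64(41), np.int64(172): np.int64(77)}
173 228 [521.6 224.4 101.9]
174 181 [626.1 237.   67. ]
174 105 [804.4 251.3  46.1]
178 249 [475.7 235.8  12.3]
170 165 [671.5 263.1  14.6]
```

View pics/crop1.png

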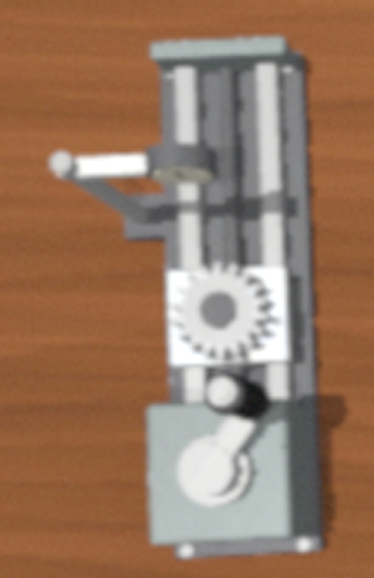

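```bash
python3 -m creep '0 -8 -4.35 0 0 0 0;0 -16 -8.7 0 0 0 0;0 -24 -13 0 0 0 0;0 -32 -17.4 0 0 0 0;0 -40 -21.8 0 0 0 0;0 -47.5 -25.8 0 0 0 0;0 -47.5 -25.8 0 0 0 0;0 -47.5 -25.8 0 0 0 0;0 -47.5 -25.8 0 0 0 0;0 -47.5 -25.8 0 0 0 0;0 -47.5 -25.8 0 0 0 0;0 -47.5 -25.8 0 0 0 0'
```

```text
clock: 1.35
eef_pos: [568.5, 196.6, 231.1]
eef_rot: [0.502, 3.099, -0.005]
force: [0.7, 0.3, 0.5]
finger_gap: 85.3
grasp_force: 0.0
```

Run:
```python
from h import *
o=robot.get_obs();print(o["clock"],o["eef_pos"],o["eef_rot"],o["force"],o["qpos"].round(2) if hasattr(o["qpos"],"round") else o["qpos"])
c=capture("wrist");cv2.imwrite("pics/w1.png",c["image"]);P=cloud(c)
print(np.isfinite(P[...,2]).mean())
m=(P[...,2]>166)&(P[...,2]<180)
k,l,s,ce=cv2.connectedComponentsWithStats(m.astype(np.uint8))
for i in range(1,k):
    if s[i,4]>20: print(ce[i].round(),s[i,4],np.nanmean(P[l==i],0).round(1),np.ptp(P[l==i],0).round(1))
```

```text
1.35 [568.54673296 196.55116551 231.11573964] [ 0.50202725  3.09869728 -0.0049407 ] [0.65468007 0.30189473 0.51330914] [-0.57  0.4   0.21  1.65 -0.08  1.11  0.91]
0.9960756802721088
[289. 216.] 1035 [561.3 205.1 171.4] [22.9 23.4 10.3]
```

View pics/w1.png

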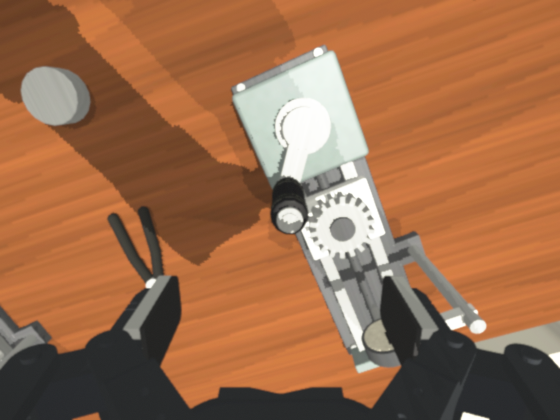

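Wrist view: sleeve cap at (289,216), gear at (343,229), and the fingers are clear of everything. The position agrees with the other cameras within 4 mm, so I'm descending.

```bash
python3 -m creep '0 0.66 0.5 0 0 0 0;0 0.66 0.5 3 0 0 0;0 0.66 0.5 6 0 0 0;0 0.66 0.5 9 0 0 0;0 0.66 0.5 10.8 0 0 0;0 0.66 0.5 10.8 0 0 0;0 0.66 0.5 10.8 0 0 0'; python3 -m creep '90 0 0 0 0 0 0;120 0 0 0 0 0 0;140 0 0 0 0 0 0;160 0 0 0 0 0 0;180 0 0 0 0 0 0;200 0 0 0 0 0 0;220 0 0 0 0 0 0;255 0 0 0 0 0 0;255 0 0 0 0 0 0;255 0 0 0 0 0 0'
```

```text
clock: 2.1
eef_pos: [559.1, 212.1, 123.7]
eef_rot: [-0.484, -3.103, -0.001]
force: [0.8, -1.1, 0.3]
finger_gap: 85.6
grasp_force: 0.0
clock: 3.1
eef_pos: [560.4, 210.2, 123.7]
eef_rot: [0.488, 3.103, 0.0]
force: [0.3, -2.6, 5.2]
finger_gap: 22.6
grasp_force: 58.4
```

```bash
cat >> h.py <<'E'
from scipy.spatial.transform import Rotation as Ro
def sl():
    """gear position along the rail from top & scene depth"""
    for n in ("top","scene"):
        P=cloud(capture(n)).reshape(-1,3);P=P[np.isfinite(P).all(1)]
        q=P-[522.1,229.7,0];c,s=np.cos(.078),np.sin(.078)
        x=q[:,0]*c+q[:,1]*s;y=-q[:,0]*s+q[:,1]*c
        for nm,a,b,r in (("boss",64.5,72,20),):
            m=(P[:,2]>a)&(P[:,2]<b)&(x>80)&(x<225)&(abs(y)<r);print(n,nm,m.sum(),x[m].mean().round(1),y[m].mean().round(1))
        m=(P[:,2]>38)&(P[:,2]<48)&(x>60)&(x<260)&(abs(y)<45);print(n,"carr",m.sum(),np.percentile(x[m],[1,99]).round(1))
E
python3 - <<'E'
from h import *
sl()
o=robot.get_obs();print(o["eef_pos"],o["force"],o["ft_torque"],Ro.from_rotvec(o["eef_rot"]).as_matrix().round(3))
E
```

```text
top boss 108 105.8 -2.4
top carr 275 [ 72.  135.2]
scene boss 229 104.0 1.1
scene carr 702 [ 72.2 135.1]
[560.41113499 210.22102676 123.71719716] [-0.24616096 -3.0756677   5.59966215] [-0.59038899  0.06458677  0.04220998] [[-0.952  0.307  0.001]
 [ 0.307  0.952  0.   ]
 [-0.001  0.    -1.   ]]
```

Run:
```python
from h import *
o=robot.get_obs();T=Ro.from_rotvec(o["eef_rot"])
for n in ("wrist","scene","top"):
    c=capture(n);P=cloud(c)
    if n=="wrist": cv2.imwrite("pics/w2.png",c["image"])
    m=(P[...,2]>163)&(P[...,2]<176)&(np.hypot(P[...,0]-565,P[...,1]-207)<30)
    Q=P[m]-o["eef_pos"];q=T.inv().apply(Q)
    print(n,m.sum(),np.percentile(q,[5,50,95],axis=0).round(1).tolist())
```

```text
wrist 5562 [[-9.3, -22.9, -51.4], [2.0, -0.6, -46.6], [13.3, 17.9, -40.5]]
scene 200 [[-16.8, -18.8, -51.7], [-11.7, 0.1, -46.4], [0.6, 24.8, -41.3]]
top 6 [[-13.8, -29.4, -51.3], [-11.9, -25.6, -47.5], [5.2, -21.7, -44.3]]
```

View pics/w2.png

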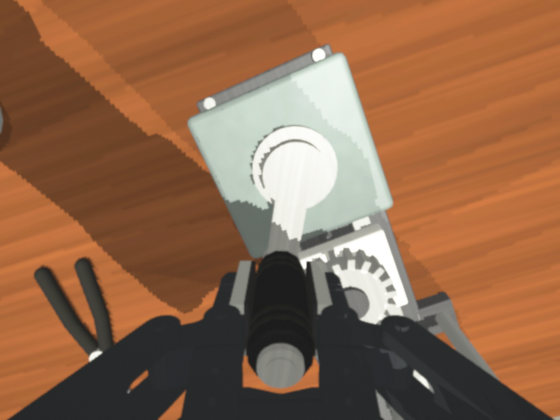

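Wrist view: the sleeve is between the pads with its cap at (280,366). I'll work out how far it sits off-centre along tool x.

Run:
```python
from h import *
o=robot.get_obs();T=Ro.from_rotvec(o["eef_rot"])
P=cloud(capture("wrist"))
for u,v in ((280,366),(280,350),(280,382),(280,270),(280,290),(290,170),(240,290),(320,290)):
    print(u,v,P[v,u].round(1),T.inv().apply(P[v,u]-o["eef_pos"]).round(1))
```

```text
280 366 [564.1 209.4 174.2] [ -3.8   0.4 -50.5]
280 350 [557.7 211.5 174.6] [  2.9   0.4 -50.9]
280 382 [569.2 207.8 175.5] [ -9.2   0.4 -51.9]
280 270 [554.4 212.5 127.2] [ 6.4  0.3 -3.5]
280 290 [554.6 212.5 143.6] [  6.1   0.4 -19.9]
290 170 [517.5 229.4 102.3] [46.7  5.1 21.3]
240 290 [544.9 199.8 152.5] [ 11.5 -14.6 -28.8]
320 290 [554.2 228.4 152.3] [ 11.4  15.4 -28.6]
```

```bash
cat > arc.py <<'E'
import numpy as np,sys
def rows(p0,p1,n,r=50.,th=-.452):
    f=lambda p: r*np.array([np.cos(th-p),np.sin(th-p)])
    for p in np.linspace(p0,p1,n+1)[1:]:
        d=f(p)-f(p0); print("255 %.2f %.2f 0 0 0 0"%((-.952*d[0]+.307*d[1])/10,(.307*d[0]+.952*d[1])/10),end=";")
    print()
if __name__=="__main__": rows(*map(float,sys.argv[1:3]),int(sys.argv[3]))
E
python3 arc.py 0 .6 6;python3 arc.py .6 1.8 12;python3 arc.py 1.8 3.0 12; python3 arc.py 3 4.2 12; python3 arc.py 4.2 4.96 8
```

```text
255 0.09 -0.49 0 0 0 0;255 0.24 -0.97 0 0 0 0;255 0.43 -1.43 0 0 0 0;255 0.66 -1.87 0 0 0 0;255 0.94 -2.29 0 0 0 0;255 1.26 -2.67 0 0 0 0;
255 0.36 -0.35 0 0 0 0;255 0.74 -0.67 0 0 0 0;255 1.16 -0.94 0 0 0 0;255 1.60 -1.17 0 0 0 0;255 2.07 -1.36 0 0 0 0;255 2.55 -1.50 0 0 0 0;255 3.04 -1.59 0 0 0 0;255 3.54 -1.63 0 0 0 0;255 4.04 -1.62 0 0 0 0;255 4.54 -1.56 0 0 0 0;255 5.02 -1.45 0 0 0 0;255 5.50 -1.29 0 0 0 0;
255 0.46 0.20 0 0 0 0;255 0.89 0.45 0 0 0 0;255 1.30 0.74 0 0 0 0;255 1.67 1.07 0 0 0 0;255 2.02 1.44 0 0 0 0;255 2.32 1.83 0 0 0 0;255 2.58 2.26 0 0 0 0;255 2.80 2.71 0 0 0 0;255 2.97 3.18 0 0 0 0;255 3.10 3.66 0 0 0 0;255 3.17 4.16 0 0 0 0;255 3.20 4.66 0 0 0 0;
255 -0.02 0.50 0 0 0 0;255 -0.10 0.99 0 0 0 0;255 -0.22 1.48 0 0 0 0;255 -0.39 1.95 0 0 0 0;255 -0.61 2.40 0 0 0 0;255 -0.87 2.83 0 0 0 0;255 -1.17 3.22 0 0 0 0;255 -1.51 3.59 0 0 0 0;255 -1.89 3.92 0 0 0 0;255 -2.29 4.21 0 0 0 0;255 -2.73 4.46 0 0 0 0;255 -3.18 4.67 0 0 0 0;
255 -0.45 0.15 0 0 0 0;255 -0.91 0.26 0 0 0 0;255 -1.38 0.32 0 0 0 0;255 -1.86 0.34 0 0 0 0;255 -2.33 0.32 0 0 0 0;255 -2.80 0.25 0 0 0 0;255 -3.26 0.13 0 0 0 0;255 -3.71 -0.03 0 0 0 0;
```

```bash
python3 -m creep '255 0.09 -0.49 0 0 0 0;255 0.24 -0.97 0 0 0 0;255 0.43 -1.43 0 0 0 0;255 0.66 -1.87 0 0 0 0;255 0.94 -2.29 0 0 0 0;255 1.26 -2.67 0 0 0 0;255 1.26 -2.67 0 0 0 0;255 1.26 -2.67 0 0 0 0'
```

```text
clock: 4.2
eef_pos: [539.0, 188.2, 123.6]
eef_rot: [-0.488, -3.103, 0.001]
force: [-0.3, -0.6, 8.4]
finger_gap: 23.0
grasp_force: 59.0
```

```bash
python3 -m creep '255 0.36 -0.35 0 0 0 0;255 0.74 -0.67 0 0 0 0;255 1.16 -0.94 0 0 0 0;255 1.60 -1.17 0 0 0 0;255 2.07 -1.36 0 0 0 0;255 2.55 -1.50 0 0 0 0;255 3.04 -1.59 0 0 0 0;255 3.54 -1.63 0 0 0 0;255 4.04 -1.62 0 0 0 0;255 4.54 -1.56 0 0 0 0;255 5.02 -1.45 0 0 0 0;255 5.50 -1.29 0 0 0 0'
python3 - <<'E'
from h import *
sl()
o=robot.get_obs();print(o["eef_pos"],o["force"],o["ft_torque"],o["finger_gap"])
E
```

```text
clock: 5.4
eef_pos: [483.8, 193.6, 123.6]
eef_rot: [0.488, 3.102, 0.001]
force: [5.5, 2.5, 4.2]
finger_gap: 22.9
grasp_force: 58.9
top boss 116 131.3 0.4
top carr 372 [100.4 163.2]
scene boss 243 132.7 1.5
scene carr 445 [100.9 153.8]
[483.09811993 194.20708469 123.6089144 ] [2.34796816 3.23013074 5.73483422] [ 0.74110399 -0.45126749  0.05179288] 22.381650127893256
```

```bash
python3 -m creep '255 0.46 0.20 0 0 0 0;255 0.89 0.45 0 0 0 0;255 1.30 0.74 0 0 0 0;255 1.67 1.07 0 0 0 0;255 2.02 1.44 0 0 0 0;255 2.32 1.83 0 0 0 0;255 2.58 2.26 0 0 0 0;255 2.80 2.71 0 0 0 0;255 2.97 3.18 0 0 0 0;255 3.10 3.66 0 0 0 0;255 3.17 4.16 0 0 0 0;255 3.20 4.66 0 0 0 0'
```

```text
clock: 6.7
eef_pos: [467.2, 246.1, 123.5]
eef_rot: [-0.49, -3.103, 0.003]
force: [1.9, -3.6, 10.5]
finger_gap: 22.8
grasp_force: 59.1
```

```bash
python3 -m creep '255 -0.02 0.50 0 0 0 0;255 -0.10 0.99 0 0 0 0;255 -0.22 1.48 0 0 0 0;255 -0.39 1.95 0 0 0 0;255 -0.61 2.40 0 0 0 0;255 -0.87 2.83 0 0 0 0;255 -1.17 3.22 0 0 0 0;255 -1.51 3.59 0 0 0 0;255 -1.89 3.92 0 0 0 0;255 -2.29 4.21 0 0 0 0;255 -2.73 4.46 0 0 0 0;255 -3.18 4.67 0 0 0 0;'
python3 - <<'E'
from h import *
sl()
o=robot.get_obs();print(o["eef_pos"],o["force"],o["ft_torque"],o["finger_gap"])
E
```

```text
clock: 7.9
eef_pos: [510.4, 282.3, 123.6]
eef_rot: [-0.487, -3.101, 0.001]
force: [-3.6, 0.7, 12.6]
finger_gap: 22.7
grasp_force: 59.4
top boss 114 170.3 -1.1
top carr 354 [137.8 201.1]
scene boss 49 173.9 1.5
scene carr 713 [138.2 201.7]
[511.33365778 282.30940354 123.6098773 ] [ 0.09131658  1.37945749 10.8497388 ] [ 0.15222463 -0.05677494  0.03203369] 22.617992113022094
```

```bash
python3 -m creep '255 -0.45 0.15 0 0 0 0;255 -0.91 0.26 0 0 0 0;255 -1.38 0.32 0 0 0 0;255 -1.86 0.34 0 0 0 0;255 -2.33 0.32 0 0 0 0;255 -2.80 0.25 0 0 0 0;255 -3.26 0.13 0 0 0 0;255 -3.71 -0.03 0 0 0 0;255 -3.80 -0.07 0 0 0 0;255 -3.80 -0.07 0 0 0 0;255 -3.80 -0.07 0 0 0 0'
python3 - <<'E'
from h import *
sl()
o=robot.get_obs();print(o["eef_pos"],o["force"],o["ft_torque"],o["finger_gap"])
s=o["eef_pos"][:2]+np.array([5.5,-1.8])-[522.1,229.7];print(s,np.hypot(*s),2*np.pi-np.arctan2(s[1],s[0])+.078)
c=capture("scene");cv2.imwrite("pics/s2.png",cv2.resize(c["image"][220:420,200:440],None,fx=3,fy=3))
E
```

```text
clock: 9.1
eef_pos: [547.5, 270.8, 123.7]
eef_rot: [-0.487, -3.104, -0.002]
force: [2.8, 4.1, 7.4]
finger_gap: 23.0
grasp_force: 59.1
top boss 100 178.7 -0.4
top carr 340 [150.5 213.1]
scene boss 173 187.7 2.0
scene carr 647 [150.8 214.1]
[547.55697563 270.84560796 123.72977867] [2.22230665 3.48620656 6.99957834] [ 0.71851511 -0.45479339 -0.01026683] 22.507166523335027
[30.95697563 39.34560796] 50.064071006207136 5.45702682276969
```

View pics/s2.png

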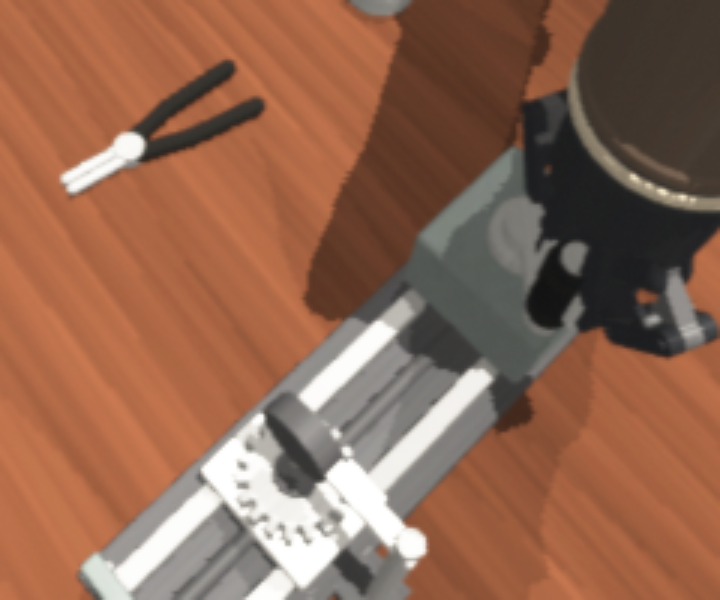

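The gear sits under the gauge (stem over the boss at about (292,475) in the crop), roughly 0.7 mm short. I'll make a small nudge.

```bash
python3 -m creep '255 -0.19 -0.07 0 0 0 0;255 -0.19 -0.07 0 0 0 0;255 -0.19 -0.07 0 0 0 0;255 -0.19 -0.07 0 0 0 0'
python3 - <<'E'
from h import *
sl()
o=robot.get_obs()
s=o["eef_pos"][:2]+np.array([5.5,-1.8])-[522.1,229.7];print(s,np.hypot(*s),2*np.pi-np.arctan2(s[1],s[0])+.078,o["force"])
E
```

```text
clock: 9.65
eef_pos: [548.9, 269.6, 123.7]
eef_rot: [-0.487, -3.103, -0.002]
force: [1.8, 3.3, 7.8]
finger_gap: 22.6
grasp_force: 59.1
top boss 99 179.8 -1.7
top carr 335 [151.1 213. ]
scene boss 180 188.4 1.7
scene carr 649 [151.7 214.6]
[32.31917546 38.15739403] 50.00515794787156 5.49313671476258 [1.91426675 3.27424129 7.65643436]
```

```bash
python3 -m creep '160 0 0 0 0 0 0;120 0 0 0 0 0 0;60 0 0 0 0 0 0;0 0 0 0 0 0 0;0 0 0 0 0 0 0;0 0 0 0 0 0 0;0 0 0 0 0 0 0' && python3 -m creep '0 0 0 -2 0 0 0;0 0 0 -5 0 0 0;0 0 0 -8 0 0 0;0 0 0 -11 0 0 0;0 0 0 -14 0 0 0;0 3 0 -15 0 0 0;0 6 0 -15 0 0 0;0 9 0 -15 0 0 0;0 12 0 -15 0 0 0;0 12 0 -15 0 0 0;0 12 0 -15 0 0 0;0 12 0 -15 0 0 0'
python3 - <<'E'
from h import *
sl()
for n in ("top","scene"):
    c=capture(n);P=cloud(c);m=(P[...,2]>169)&(P[...,2]<180)
    for x,y in((555,268),(450,-240)):
        q=P[m&(np.hypot(P[...,0]-x,P[...,1]-y)<25)];s=q.mean(0)[:2]-[522.1,229.7];print(n,len(q),q.mean(0).round(1),np.hypot(*s),2*np.pi-np.arctan2(s[1],s[0])+.078)
    cv2.imwrite(f"pics/{n}9.png",c["image"])
E
```

```text
clock: 10.45
eef_pos: [549.4, 268.6, 123.3]
eef_rot: [-0.488, -3.103, 0.0]
force: [-0.8, 0.3, -0.0]
finger_gap: 85.2
grasp_force: 0.0
clock: 11.65
eef_pos: [436.1, 305.0, 273.4]
eef_rot: [0.49, 3.102, 0.0]
force: [-0.3, -0.5, -0.4]
finger_gap: 85.3
grasp_force: 0.0
top boss 96 181.9 -2.0
top carr 337 [151.  213.5]
scene boss 185 188.6 1.6
scene carr 654 [151.7 214.6]
top 65 [555.1 266.  172.5] 48.999261235547785 5.5279861642023125
top 61 [ 448.6 -242.3  172.6] 477.6491572759674 8.086370746551802
scene 113 [555.7 267.8 173.1] 50.8164542746886 5.513595363267767
scene 40 [ 448.6 -240.7  172.5] 476.0621676703807 8.086962717916279
```

View pics/top9.png

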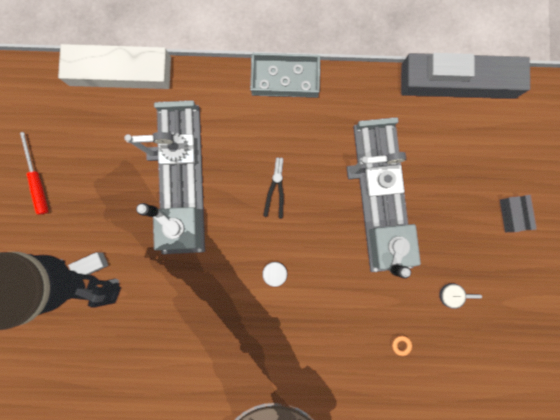

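The gear (175,148) is under its gauge, the crank sleeve is at (148,210), the other slide hasn't moved, and the robot is clear.

```bash
python3 -c "
from rig import robot
print(robot.hand_in())"
```

```text
the job is handed in; nothing more can be done
None
```

I cranked the gear slide clockwise to about 5.5 rad in one unbroken grip, which put the gear within about 1 mm of centre under its gauge; as the fingers first closed they turned the crank back about 0.1 rad. I then let go and backed away, left the bush slide's crank alone, and handed the job in at about 12 s.

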